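# Load the roll-down bottle rack

### The job

Load both white bottles into the wooden roll-down rack: lower each into the open upper end of its sloping lane, lying across the lane with the neck on the side of the low wooden neck rail, and let go so that it rolls down under the wire guard by itself (the other way round, the belly jams against the end of that rail). When you finish, both bottles must lie still, straight across the lane at its foot, one behind the other against the front board, necks over the rail; leave the tin and the lemon where they are.

Things in the scene. Friction and masses are not known exactly. Their poses are not given: they have to be found in the camera images.
- rack: Plywood roll-down bottle rack, fixed; place and heading vary. Origin on the worktop below the middle of the loading mouth; z up, x level and up-slope (bottles roll to -x), y level across the lane, +y to the neck-rail side. The lane floor slopes 14 degrees (up to +x), 166 mm wide inside, 290 mm long along the slope from the front board (32 mm high) to a lip 18 mm high at the upper end.
- rack_mouth (a point): Point on the lane floor in the middle of the open loading mouth, half-way across, 225 mm up the slope from the front board, 74 mm above the worktop; axes as the rack. Let a bottle go with its axis over this point, its 155 mm length centred across the lane; resting here its axis is 29 mm above this point. The mouth's sides are 45 mm high, 8 mm thick.
- rack_guard (a point): Middle of the upper edge of the steel wire guard that roofs the lower part of the lane, from the front board to 142 mm up the slope, 71 mm clear above the floor, between sides 86 mm high; above it the lane is open from the top. The two loaded bottles rest under it, axes 28 and 84 mm up the slope from the board. Axes as the rack.
- rack_rail (a point): Middle of the top edge of the neck rail's upper end face. The rail is a wooden block 12 mm high and 40 mm wide on the lane floor along the +y side, from the front board to 165 mm up the slope. Necks pass over it; a belly on this side jams against this end. Axes as the rack.
- bottle_1: The first of two identical bottles lying loose on the worktop, able to roll: white ceramic belly, a cylinder 56 mm thick and 95 mm long, 22 mm shoulder, 22 mm thick neck, grey cap 24 mm thick; 155 mm long in all, about 0.28 kg. Origin on its axis half-way along it, 28 mm above the worktop; x along the axis to the cap; y and z turn as it rolls.
- bottle_1_belly (a point): Point on the axis of bottle_1, near the middle of its belly and 28 mm from the body's origin towards the base (-x): the place to grip it from above, across the 56 mm diameter. Same axes as the bottle.
- bottle_1_cap (a point): Centre of the outer end face of bottle_1's cap, 77.5 mm from the body's origin along +x.
- bottle_2: The second of two identical bottles lying loose on the worktop, able to roll: white ceramic belly, a cylinder 56 mm thick and 95 mm long, 22 mm shoulder, 22 mm thick neck, grey cap 24 mm thick; 155 mm long in all, about 0.28 kg. Origin on its axis half-way along it, 28 mm above the worktop; x along the axis to the cap; y and z turn as it rolls.
- bottle_2_belly (a point): Point on the axis of bottle_2, near the middle of its belly and 28 mm from the body's origin towards the base (-x): the place to grip it from above, across the 56 mm diameter. Same axes as the bottle.
- bottle_2_cap (a point): Centre of the outer end face of bottle_2's cap, 77.5 mm from the body's origin along +x.
- tin_centre (a point): Centre of a tin, 75 mm in diameter and 58 mm tall, standing loose near the bread bin: a bystander.
- lemon_centre (a point): Centre of a loose lemon, 71 x 53 x 51 mm: a bystander.

How it is judged:
By the outcome, as a careful person would: the job done as asked, in the order asked, and still so for the second after the job is handed in, with the robot touching nothing.
It also fails if it takes over 69 s, if anything falls off the work surface, if the arm or the gripper's body presses on something with over 40 N, if the wrist force passes 120 N, or if a joint passes its speed limit or range.

### The arm

A 7-joint arm with a two-finger parallel gripper is mounted at the origin on a cart in front of the work surface, level with it; the furniture and walls round the work are solid. World frame = base frame: x ahead of the robot, y to its left, z up, the work surface at z = 0. Lengths are in mm, angles in rad, forces in N, time in s.
With the tool pointing down it reaches from about 425 to 1025 mm from the base axis. Payload 9.4 kg.
Tool frame: the origin (TCP) lies at the very end of the fingers, on their centre line; the grasp point (between the pads) lies 19 mm behind it; z points along the fingers, y is the line along which they close (so a half turn about z gives the same grasp; the last joint's range is limited). The gripper opens to 93 mm and grips with 3 to 60 N. Pads are 15 mm wide; open, the fingers measure 128 mm over their backs; the gripper's body (75 mm by 188 mm) begins 65 mm behind the grasp point.
Start: joints at [-1.406, 0.599, -0.003, 1.599, 0.002, 0.943, -0.08], TCP at [173.606, 703.907, 218.618] pointing down, gripper open.
Joint ranges: [-2.57, 2.57], [-0.35, 1.97], [-1.29, 1.29], [0.11, 2.56], [-1.05, 4.19], [0.11, 1.86], [-2.63, 2.63]. Speed limits (rad/s): [2.22, 2.22, 3.01, 3.01, 3.14, 3.14, 3.14].

### API

Orientations are given as a rotation vector (axis times angle).
In Python, from bench import monitor, imaging, arm gives the robot as it stands.
- The arm moves only by the shell command python3 -m creep 'ROWS' [FORCE]. ROWS is JSON, a list of rows, each a list of 3 entries, a list of its own where there are three numbers: the opening, from 0 (shut) to 1 (fully open), then the shift along the tool's x, y, z in m, then the turn about the tool's z in degrees. In form: [[hand, [dx, dy, dz], yaw], ...]. A call has 1 to 12 rows; each row is the pose to reach, as a shift and turn from the pose commanded when the call began, along the tool's axes at that moment; what a row does not reach only later rows make up. A row lasts 1/8 s, in which the tool goes at most 62.5 mm and 10.7 degrees, less where a joint would pass 70% of its speed; a pose out of reach is approached as far as the arm can. A call with a gripper value outside its range is refused whole. The fingers move at their own pace and stop on an object; FORCE is the grip in N (left out, the last holds). Time passes only in rows, so rows that repeat a pose let the fingers close. It gives the time, the measured TCP pose, the force, the opening and the grip force at its end, in the units of the state.
- monitor.get_state(): the state, without advancing time (a new reading comes with each control period).
- imaging.capture(name): name is "scene" or "top" or "wrist"; returns (picture, depth): 400x640x3 uint8, blue, green, red; 400x640 float32, mm along the optical axis (not along the pixel's ray), 0 where there is no reading.
- imaging.camera_model(name): a dict with "fx", "fy", "cx", "cy" (pixels), "rvec" (rotation vector, rad) and "tvec" (3), from world to camera coordinates, as OpenCV has them. Camera axes: x right, y down, z forward; pixel columns grow to the right and rows downward; lengths in mm; the calibration is good to about 2 mm. A picture is of the moment at which its call begins: read the wrist's pose just before it. camera_model takes no time and is no camera call; for the wrist camera it gives the pose at the moment of the call.
- arm.hand_in(): hands the job in; it is judged then, once.
The state is a dict: "time": time; "qpos": joint angles; "dq": joint speeds; "joint_torque": joint torques, N m; "ee_pos": TCP position; "tcp_rot": TCP orientation; "ft_force": force on the tool from outside, world axes, zero at the start; "torque": the same for the moment, N m; "opening": finger opening in mm; "finger_force": force on a finger pad.
Only numpy, scipy, OpenCV 4.12 (cv2) and the standard library are available. Lean on these libraries where they do the work, as an engineer would, in place of code of your own. Each camera call takes 0.05 s, during which the arm holds its last target. There are 200 camera calls.

## Working session

There is one attempt and no reset: what is moved stays moved. The work goes in short steps, Python scripts to look and compute and a shell command to move; the robot and the scene stay as the last step left them, time stands still between calls to the robot, and variables do not carry over. Pictures are saved under pics/ and viewed, at most 10 in all, crops included, and the job is handed in when it is done.

```bash
mkdir -p pics; ls; cat > h.py <<'E'
import numpy as np,cv2
from bench import monitor,imaging,arm
def cap(n):
    m=imaging.camera_model(n); p,d=imaging.capture(n); return p,d,m
def world(m,d):
    R=cv2.Rodrigues(np.array(m['rvec'],float))[0];t=np.array(m['tvec'],float).ravel()
    v,u=np.mgrid[:d.shape[0],:d.shape[1]]
    c=np.stack([(u-m['cx'])/m['fx']*d,(v-m['cy'])/m['fy']*d,d],-1)
    return (c-t)@R
def ray(m,uv,z):
    R=cv2.Rodrigues(np.array(m['rvec'],float))[0];t=np.array(m['tvec'],float).ravel()
    o=-R.T@t; d=np.array([(uv[0]-m['cx'])/m['fx'],(uv[1]-m['cy'])/m['fy'],1])@R
    return o+d*(z-o[2])/d[2]
def proj(m,P):
    K=np.array([[m['fx'],0,m['cx']],[0,m['fy'],m['cy']],[0,0,1]])
    return cv2.projectPoints(np.array(P,float).reshape(-1,3),np.array(m['rvec'],float),np.array(m['tvec'],float),K,None)[0].reshape(-1,2)
E
python3 - <<'E'
from h import *
print(monitor.get_state())
for n in ['top','scene']:
    p,d,m=cap(n); cv2.imwrite(f'pics/{n}0.png',p); np.savez(f'{n}0.npz',p=p,d=d); print(n,m,(d>0).mean())
E
```

```text
pics
{'time': 0.0, 'qpos': array([-1.4056879 ,  0.60013451, -0.00257331,  1.60012011,  0.00181289,
        0.94292726, -0.07978622]), 'dq': array([-2.94787266e-04,  2.48103728e-05,  1.32019416e-03,  6.94457573e-04,
        1.88061687e-03,  2.57151052e-04, -1.28885040e-03]), 'joint_torque': array([ 4.02101668e-04, -7.65087247e+01,  1.49725188e+00, -2.52333051e+01,
       -5.24877920e-02,  1.70665921e-02,  1.58955031e-04]), 'ee_pos': array([173.49205104, 703.42454421, 217.75626062]), 'tcp_rot': array([-3.78737338e-01, -3.11862522e+00,  2.49136366e-03]), 'ft_force': array([-0.08201563, -0.11944651,  0.03275898]), 'torque': array([ 0.01975736, -0.00241463, -0.05311842]), 'finger_force': 0.0, 'opening': 92.7953108263886}
top {'fx': 369.4919306717655, 'fy': 369.4919306717655, 'cx': 321.8928308513057, 'cy': 197.4511356311415, 'rvec': array([ 2.16362859, -2.18989669,  0.09528088]), 'tvec': array([177.11971891, 582.13211031, 968.7510213 ])} 0.99598828125
scene {'fx': 407.4393381361997, 'fy': 407.4393381361997, 'cx': 318.6808136311633, 'cy': 199.89867329485008, 'rvec': array([ 2.09075845, -0.58105487,  0.31184101]), 'tvec': array([-388.68307043,  330.68627869,  641.45076871])} 0.99580859375
```

View pics/top0.png

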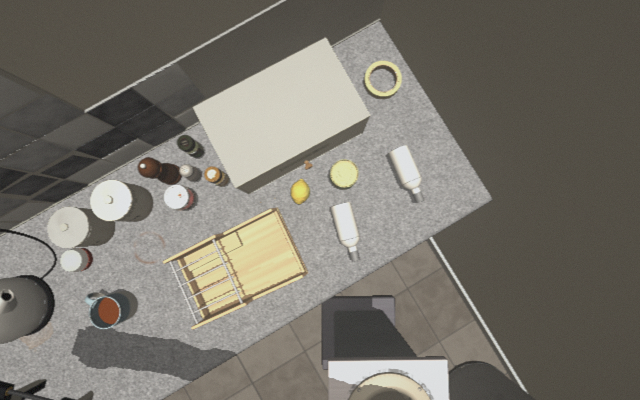

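View pics/scene0.png

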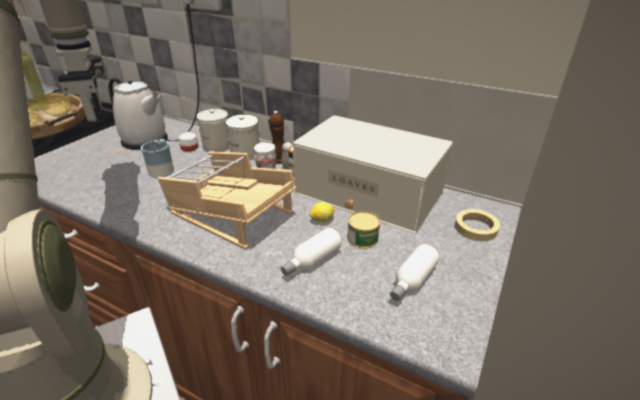

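The top view shows bottles at (345,230) and (407,173), with caps at (354,256) and (418,197). The rack's mouth is at about (275,245), the guard is on the left around (205,275), and the rail is on the upper side near (228,243). The lemon is at (300,190) and the tin at (344,174). Both necks point away from the rail side, so each bottle needs a turn of about 180°.

```bash
cat > m1.py <<'E'
from h import *
for n in ['top','scene']:
    z=np.load(n+'0.npz');p,d=z['p'],z['d'];m=imaging.camera_model(n);W=world(m,d)
    hsv=cv2.cvtColor(p,cv2.COLOR_BGR2HSV);
    seeds=[(345,230),(407,173)] if n=='top' else [(318,248),(418,268)]
    z0=W[...,2]
    box=np.zeros(d.shape,bool)
    for i,s in enumerate(seeds):
        msk=((z0>12)&(z0<70)).astype(np.uint8)
        nl,lab=cv2.connectedComponents(msk,connectivity=4)
        q=lab==lab[s[1],s[0]]; P=W[q]
        if n=='top':
            xy=P[:,:2];c=xy.mean(0);u,sv,vt=np.linalg.svd(xy-c,full_matrices=False);a=vt[0]
            t=(xy-c)@a; w=(xy-c)@np.array([-a[1],a[0]])
            print(n,i,len(P),'c',c,'axis',a,'ang',np.degrees(np.arctan2(a[1],a[0])),'t',t.min(),t.max(),'w',w.min(),w.max(),'ztop',np.percentile(P[:,2],97))
            wid=[np.ptp(w[abs(t-k)<8]) for k in (-55,55)];print(wid)
        else: print(n,i,len(P),P.mean(0),P.min(0),P.max(0))
    print('table z',np.median(z0[(abs(z0)<15)]))
z=np.load('top0.npz');p,d=z['p'],z['d'];m=imaging.camera_model('top');W=world(m,d)
for nm,uv in dict(mouth=(265,250),mouth2=(285,240),farside_end=(275,211),nearside_end=(304,273),guardA=(215,237),guardB=(241,303),lipm=(290,242),railface=(241,243),board1=(168,264),board2=(195,325),tin=(344,174),lemon=(300,190)).items():
    print(nm,uv,W[uv[1],uv[0]].round())
s=cv2.resize(p[195:340,150:320],None,fx=4.5,fy=4,interpolation=cv2.INTER_CUBIC);cv2.imwrite('pics/rack.png',s)
E
python3 m1.py
```

```text
top 0 1018 c [502.02540143 107.7808658 ] axis [-0.96660422 -0.25627384] ang -165.15092091889647 t -66.0236192977731 88.85708675857711 w -26.706643920525007 29.201092290181307 ztop 56.88263519024004
[np.float64(55.35931042494809), np.float64(22.207294580424765)]
top 1 1007 c [650.77023673 -54.37576411] axis [-0.91685208 -0.39922708] ang -156.47013132870896 t -66.54661120575314 88.01620236073735 w -23.185879104923227 31.78882581785225 ztop 56.80952122905799
[np.float64(53.33628164896967), np.float64(24.467576266215737)]
table z -0.11067757631947986
scene 0 1348 [494.79949231  91.22955169  43.16823823] [412.24215658  69.54041072  12.57921385] [571.81351889 139.0762057   59.51566175]
scene 1 1429 [641.2869054 -71.6905579  45.0582387] [ 565.98510551 -104.5186237    13.6803393 ] [721.24291355 -14.17725836  59.73749547]
table z 1.2732652698915952
mouth (265, 250) [448. 316.  74.]
mouth2 (285, 240) [473. 264.  86.]
farside_end (275, 211) [545. 286. 108.]
nearside_end (304, 273) [394. 215. 112.]
guardA (215, 237) [484. 425. 134.]
guardB (241, 303) [329. 363. 130.]
lipm (290, 242) [469. 249. 108.]
railface (241, 243) [466. 378.  66.]
board1 (168, 264) [410. 589.   3.]
board2 (195, 325) [273. 480. 102.]
tin (344, 174) [643. 111.  51.]
lemon (300, 190) [603. 228.  47.]
```

View pics/rack.png

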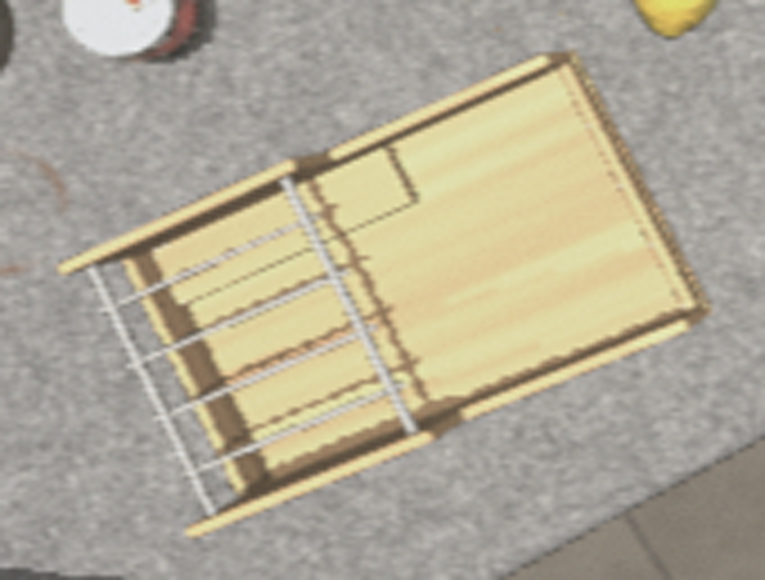

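The crop confirms the rail: it sits on the rack's upper side in the image, with its end face at crop (400,175). The mouth floor runs from there to the lip at crop (640,190). Next I'll fit the rack frame from both views.

```bash
cat > m2.py <<'E'
from h import *
def fit(n,poly):
    z=np.load(n+'0.npz');p,d=z['p'],z['d'];m=imaging.camera_model(n);W=world(m,d)
    k=np.zeros(d.shape,np.uint8);cv2.fillPoly(k,[np.array(poly,np.int32)],1);P=W[k>0]
    for _ in range(4):
        c=P.mean(0);nn=np.linalg.svd(P-c,full_matrices=False)[2][2];nn*=np.sign(nn[2]);r=(P-c)@nn;P=P[abs(r)<3]
    g=-nn[:2]/nn[2];print(n,'floor c',c.round(1),'slope',np.degrees(np.arctan(np.hypot(*g))),'upslope dir',np.degrees(np.arctan2(g[1],g[0])),len(P))
    return W,c,nn,p
W,c,nn,p=fit('top',[(243,245),(272,222),(295,258),(262,273)])
fit('scene',[(235,198),(262,185),(280,190),(255,203)])
H=(W-c)@nn
reg=np.zeros(H.shape,bool);reg[200:330,160:310]=True
res=[]
e0=None
for lo,hi,cond in ((30,60,None),):
    q=reg&(H>30)&(H<60)&(W[...,1]<350)
    P=W[q]; rel=P[:,:2]-c[:2]; a=np.radians(25.2); s=rel@[np.cos(a),np.sin(a)]
    for sg in (1,-1):
        k=(sg*s>60); Q=P[k]
        x=Q[:,:2];cc=np.median(x,0);v=cv2.fitLine(x.astype(np.float32),cv2.DIST_HUBER,0,.01,.01).ravel()
        print('wall',sg,len(Q),'dir',np.degrees(np.arctan2(v[1],v[0])),'pt',v[2:],'H',np.percentile(H[q][k],[50,90]))
        res.append(v)
d=[r[:2]*np.sign(-r[1]) for r in res];ex=(d[0]+d[1]);ex/=np.linalg.norm(ex);ey=np.array([-ex[1],ex[0]])
off=[r[2:]@ey for r in res];mid=np.mean(off);print('ex ang',np.degrees(np.arctan2(ex[1],ex[0])),'sep',off[0]-off[1])
# lip & board along x from H
rel=W[...,:2]@ey-mid; X=W[...,:2]@ex
q=reg&(abs(rel)<60)&(H>8)&(H<25)
for rng in ('lip','board'):
    k=q&((X>c[:2]@ex+40) if rng=='lip' else (X<c[:2]@ex-100))
    S=X[k];print(rng,np.percentile(S,[2,10,50,90,98])-c[:2]@ex, 'n',k.sum(), 'H',np.percentile(H[k],[50,95]))
q=reg&(H>60)&(H<80)&(abs(rel)<70);S=X[q]-c[:2]@ex;print('guard max x',np.percentile(S,[90,98]))
q=reg&(rel>50)&(rel<75)&(H>9)&(H<16);S=X[q]-c[:2]@ex;print('rail x',np.percentile(S,[2,50,90,98]))
# rail end lines by ray at known pix + depth
print('c.ex',c[:2]@ex,'mid',mid,'ex',ex,'ey',ey,'c',c,'nn',nn)
E
python3 m2.py
```

```text
top floor c [450.4 307.1  73.6] slope 36.05793892282705 upslope dir -51.99930958954737 97
scene floor c [467.  320.   74.8] slope 27.07794271128039 upslope dir -87.506003571685 108
wall 1 3 dir -60.856716 pt [522.83386 347.0102 ] H [30.90989823 31.13971253]
wall -1 289 dir -68.828514 pt [363.72974 286.122  ] H [37.92239021 53.9933007 ]
ex ang -64.84261 sep 169.89603Traceback (most recent call last):
  File "m2.py", line 30, in <module>
    S=X[k];print(rng,np.percentile(S,[2,10,50,90,98])-c[:2]@ex, 'n',k.sum(), 'H',np.percentile(H[k],[50,95]))
                     ~~~~~~~~~~~~~^^^^^^^^^^^^^^^^^^^
    return _quantile_unchecked(
        a, q, axis, out, overwrite_input, method, keepdims, weights)
    return _ureduce(a,
                    func=_quantile_ureduce_func,
    ...<5 lines>...
                    overwrite_input=overwrite_input,
                    method=method)
    r = func(a, **kwargs)
    result = _quantile(arr,
                       quantiles=q,
    ...<2 lines>...
                       out=out,
                       weights=wgt)
    slices_having_nans = np.isnan(arr[-1, ...])
                                  ~~~^^^^^^^^^
IndexError: index -1 is out of bounds for axis 0 with size 0
```

```bash
python3 - <<'E'
from h import *
for n,poly in (('top',[(247,248),(272,225),(293,258),(262,270)]),('scene',[(235,200),(262,187),(278,190),(253,203)])):
    z=np.load(n+'0.npz');d=z['d'];m=imaging.camera_model(n);W=world(m,d)
    k=np.zeros(d.shape,np.uint8);cv2.fillPoly(k,[np.array(poly,np.int32)],1);P=W[k>0]
    A=np.c_[P[:,:2]-P[:,:2].mean(0),np.ones(len(P))];g,*_=np.linalg.lstsq(A,P[:,2],rcond=None);r=P[:,2]-A@g
    print(n,len(P),P.mean(0),np.degrees(np.arctan(np.hypot(*g[:2]))),np.degrees(np.arctan2(g[1],g[0])),'res',r.std(),abs(r).max())
    t=(abs(W[...,2])<8);tt=W[...,2][t];print('table noise',tt.std())
z=np.load('top0.npz');W=world(imaging.camera_model('top'),z['d'])
print(W[228:262:3,250:300:4,2].round())
# pixel lines of wall tops at 45 mm over mouth etc by ray casting
m=imaging.camera_model('top')
def cr(x,y):return (150+x/4.5,195+y/4)
for nm,xy,h in (('farwall in near mouth end',(572,62),0),('farwall mid',(335,157),0),('nearwall lip',(700,318),0),('nearwall guard',(465,412),0)):
    uv=cr(*xy);print(nm,uv,[ray(m,uv,hh).round(1).tolist() for hh in (95,110,130)],W[int(round(uv[1])),int(round(uv[0]))].round())
E
```

```text
top 1142 [449.47987666 303.49320355  81.64996712] 56.2942234548412 -67.39379113486456 res 71.88212384381511 722.8730051899275
table noise 2.075809516099991
scene 342 [460.91433547 311.16542064  78.42053133] 32.700944847857215 -89.0082751825987 res 8.319291742461244 30.693233098784845
table noise 1.8477113818819961
[[ 70.  72.  70.  77.  80.  81.  81.  85. 106.  88.  -1.   2.  -1.]
 [ 67.  69.  74.  75.  79.  80.  81.  84. 105. 104.   1.  -2.   0.]
 [ 67.  68.  72.  74.  80.  81.  81.  85.  86. 108.   1.  -2.  -2.]
 [ 68.  66.  71.  72.  76.  77.  80.  84.  85. 106.  90.  -1.  -1.]
 [ 65.  69.  70.  75.  75.  80.  79.  80.  84.  88. 103.  -1.  -2.]
 [ 67.  70.  69.  71.  76.  77.  77.  82.  85.  84. 105.  84.   1.]
 [ 63.  67.  68.  69.  70.  78.  77.  78.  85.  84. 109.  96.   1.]
 [ 62.  63.  70.  72.  71.  73.  76.  81.  81.  83.  86. 102.  -6.]
 [ 63.  63.  69.  69.  72.  73.  79.  77.  81.  85.  87. 106.  84.]
 [ 62.  64.  63.  68.  72.  71.  76.  80.  80.  81.  87. 106.  94.]
 [ 56.  63.  65.  69.  73.  71.  73.  78.  81.  81.  84.  86. 106.]
 [ 59.  63.  67.  68.  68.  70.  72.  76.  78.  83.  85.  88. 104.]]
farwall in near mouth end (277.1111111111111, 210.5) [[546.8, 282.2, 95.0], [546.0, 280.4, 110.0], [544.9, 278.0, 130.0]] [548. 283.  90.]
farwall mid (224.44444444444446, 234.25) [[489.4, 412.9, 95.0], [489.6, 409.0, 110.0], [489.7, 403.7, 130.0]] [490. 413.  99.]
nearwall lip (305.55555555555554, 274.5) [[388.6, 212.6, 95.0], [390.4, 211.9, 110.0], [392.7, 211.0, 130.0]] [379. 216.   0.]
nearwall guard (253.33333333333331, 298.0) [[333.5, 340.6, 95.0], [336.2, 337.9, 110.0], [339.7, 334.2, 130.0]] [335. 340. 101.]
```

```bash
cat > m3.py <<'E'
from h import *
from scipy.optimize import least_squares
def rackfit(W,reg,floor):
    P=W[floor]; P=P[(P[:,2]>45)&(P[:,2]<100)];c=np.median(P,0)
    s=least_squares(lambda g:(P[:,:2]-c[:2])@g[:2]+g[2]-P[:,2],[0,0,c[2]],loss='soft_l1',f_scale=2).x
    print('slope',np.degrees(np.arctan(np.hypot(*s[:2]))),'dir',np.degrees(np.arctan2(s[1],s[0])),len(P))
    Hh=W[...,2]-((W[...,:2]-c[:2])@s[:2]+s[2])
    return c,s,Hh
if __name__=='__main__':
  for n,poly in (('top',[(247,248),(272,225),(293,258),(262,270)]),('scene',[(235,200),(262,187),(278,190),(253,203)])):
    z=np.load(n+'0.npz');m=imaging.camera_model(n);W=world(m,z['d'])
    k=np.zeros(z['d'].shape,np.uint8);cv2.fillPoly(k,[np.array(poly,np.int32)],1)
    c,s,H=rackfit(W,None,k>0)
    a=np.radians(-64.8);ex=np.array([np.cos(a),np.sin(a)]);ey=np.array([-ex[1],ex[0]])
    near=(abs(W[...,0]-430)<170)&(abs(W[...,1]-340)<170)
    for it in range(3):
        X=(W[...,:2]-c[:2])@ex;Y=(W[...,:2]-c[:2])@ey;V=[]
        for sg in (1,-1):
            q=near&(H>38)&(H<52)&(sg*Y>65)&(sg*Y<105)&(X>-50)&(X<70)
            if q.sum()<15:continue
            f=np.polyfit(X[q],Y[q],1);V.append((f,q.sum()))
        print(n,ex,[(np.degrees(np.arctan(f[0])),f[1],k) for f,k in V])
        da=np.mean([np.arctan(f[0]) for f,k in V]);
        if n=='top': a+=da;ex=np.array([np.cos(a),np.sin(a)]);ey=np.array([-ex[1],ex[0]])
    X=(W[...,:2]-c[:2])@ex;Y=(W[...,:2]-c[:2])@ey
    mid=np.mean([f[1] for f,k in V])
    print('floor z at c',s[2],'c',c,'mid',mid,'a',np.degrees(a))
    q=near&(abs(Y-mid)<50)&(H>12)&(H<30)&(X>20);print('lip X',np.percentile(X[q],[3,20,50,80,97]),q.sum())
    q=near&(abs(Y-mid)<55)&(H>55)&(H<90);print('guard X',np.percentile(X[q],[80,95,99]),q.sum())
    q=near&(Y-mid>48)&(Y-mid<75)&(H>8)&(H<18)&(X>-120)&(X<20);print('rail X',np.percentile(X[q],[50,80,95]),q.sum())
    for dd in (0,):
        o=c[:2]+mid*ey;print('mid pt',o)
E
python3 m3.py
```

```text
slope 13.930174434975337 dir -64.57519002843178 1133
top [ 0.42577929 -0.90482705] [(np.float64(-0.4651954815509325), np.float64(85.55720605405001), np.int64(148)), (np.float64(-0.4966679444978873), np.float64(-87.6047444389273), np.int64(152))]
top [ 0.41816941 -0.90836906] [(np.float64(-0.07365246637091537), np.float64(85.58464345354264), np.int64(146)), (np.float64(0.0018563881252801223), np.float64(-87.60874874133603), np.int64(153))]
top [ 0.4176002  -0.90863088] [(np.float64(-0.037994206126135605), np.float64(85.58460660589405), np.int64(146)), (np.float64(0.037531996461858716), np.float64(-87.60875429823182), np.int64(153))]
floor z at c 74.06736968788461 c [448.2073826  304.80143713  74.23291716] mid -1.0120738461688816 a -65.31706085697937
lip X [52.63243914 54.31842351 56.70884671 59.24664895 60.76626062] 143
guard X [-103.96427772 -101.17792483  -98.14356018] 410
rail X [-88.53115397 -70.82068788 -61.93421584] 227
mid pt [447.28777934 304.37879861]
slope 14.153177691446025 dir -65.43079443781308 327
scene [ 0.42577929 -0.90482705] [(np.float64(-0.9182078021135494), np.floa
[... 704 characters left out ...]
                                                       ~~~~~~~~~~~~~^^^^^^^^^^^^^^^^^
    return _quantile_unchecked(
        a, q, axis, out, overwrite_input, method, keepdims, weights)
    return _ureduce(a,
                    func=_quantile_ureduce_func,
    ...<5 lines>...
                    overwrite_input=overwrite_input,
                    method=method)
    r = func(a, **kwargs)
    result = _quantile(arr,
                       quantiles=q,
    ...<2 lines>...
                       out=out,
                       weights=wgt)
    slices_having_nans = np.isnan(arr[-1, ...])
                                  ~~~^^^^^^^^^
IndexError: index -1 is out of bounds for axis 0 with size 0
```

Rack found: the mouth is at about (446.5, 306, 74), +y points at 24.7°, and the measured slope is 14°. Bottle bellies are near (518,111) and (668,-52). Moving above bottle 1.

```bash
python3 -m creep '[[1,[-0.040,-0.041,-0.03],10],[1,[-0.080,-0.082,-0.03],20],[1,[-0.119,-0.123,-0.03],30],[1,[-0.16,-0.165,-0.03],40],[1,[-0.2,-0.206,-0.03],50],[1,[-0.24,-0.247,-0.03],60],[1,[-0.28,-0.288,-0.03],70],[1,[-0.32,-0.33,-0.03],80],[1,[-0.36,-0.37,-0.03],90],[1,[-0.4,-0.413,-0.03],100],[1,[-0.44,-0.455,-0.03],110],[1,[-0.476,-0.492,-0.03],115]]' 20; python3 -c "
from h import *
print(monitor.get_state()['qpos'])"
```

```text
time: 1.6
ee_pos: [518.6, 110.4, 248.6]
tcp_rot: [2.837, 1.35, -0.0]
ft_force: [1.1, 0.7, -0.2]
opening: 92.8
finger_force: 0.0
[-0.76164123  0.37455309  0.60907882  2.03602537 -0.29148898  0.81517369
 -0.66543035]
```

```bash
python3 -m creep '[[1,[0,0,0],10],[1,[0,0,0],20],[1,[0,0,0],30],[1,[0,0,0],36],[1,[0,0,0],36]]'; cat > b.py <<'E'
# measure bottle in the wrist view: white/grey blob nearest given xy; contour at height, cast to axis height
import sys
from h import *
def bottle(tag,guess):
    p,d,m=cap('wrist');s=monitor.get_state();cv2.imwrite(f'pics/{tag}.png',p);np.savez(tag+'.npz',p=p,d=d,rv=m['rvec'],tv=m['tvec'])
    W=world(m,d);q=((W[...,2]>12)&(W[...,2]<75)&(np.hypot(W[...,0]-guess[0],W[...,1]-guess[1])<130)).astype(np.uint8)
    q=cv2.morphologyEx(q,cv2.MORPH_OPEN,np.ones((3,3)));nl,lab,st,_=cv2.connectedComponentsWithStats(q,connectivity=4)
    g=proj(m,[[*guess,50]])[0].astype(int);print('guess pix',g)
    l=lab[g[1],g[0]] if 0<=g[1]<400 and 0<=g[0]<640 and lab[g[1],g[0]] else 1+np.argmax(st[1:,4])
    P=W[lab==l];xy=P[:,:2];c=xy.mean(0);a=np.linalg.svd(xy-c,full_matrices=False)[2][0]
    for _ in range(2):
        n=np.array([-a[1],a[0]]);t=(xy-c)@a;w=(xy-c)@n
        if np.ptp(w[t>t.max()-15])>np.ptp(w[t<t.min()+15]): a=-a;continue
    n=np.array([-a[1],a[0]]);t=(xy-c)@a;w=(xy-c)@n
    print('len',np.percentile(t,[.5,99.5]),'ztop',np.percentile(P[:,2],[50,98]),len(P))
    T0,T1=np.percentile(t,[.5,99.5]);ks=np.linspace(T0+10,T0+85,9);mids=[np.mean(np.percentile(w[abs(t-k)<5],[2,98])) for k in ks]
    wid=[np.ptp(np.percentile(w[abs(t-k)<5],[2,98])) for k in ks]
    # ridge: fit cylinder cross-section, radius 28 known as check -> circle centre by lstsq
    cc=[]
    for k in ks:
        j=abs(t-k)<5;A=np.c_[2*w[j],2*P[j,2],np.ones(j.sum())];r=np.linalg.lstsq(A,w[j]**2+P[j,2]**2,rcond=None)[0];cc.append((r[0],r[1],np.sqrt(r[2]+r[0]**2+r[1]**2)))
    cc=np.median(cc,0);f=np.polyfit(ks,mids,1);print('mids',np.round(mids,1),'wid',np.round(wid,1),'circ w,z,r',cc.round(1))
    ang=np.arctan2(a[1],a[0])+np.arctan(f[0]);ax=np.array([np.cos(ang),np.sin(ang)])
    k=T1-77.5-28;belly=c+a*k+n*np.polyval(f,k)
    print('axis ang',np.degrees(ang),'belly',belly,'base t',T0,'cap',T1,'alt by base',c+a*(T0+49.5)+n*np.polyval(f,T0+49.5))
    from scipy.spatial.transform import Rotation as Ro
    R=Ro.from_rotvec(s['tcp_rot']).as_matrix();e=np.array([*belly,14])-s['ee_pos'];print('shift tool to belly, z14',R.T@e)
    print('tool y ang',np.degrees(np.arctan2(R[1,1],R[0,1])),'qpos',s['qpos'].round(2))
bottle(sys.argv[1],[float(sys.argv[2]),float(sys.argv[3])])
E
python3 b.py w1 518 111
```

```text
time: 2.22
ee_pos: [517.7, 112.4, 248.4]
tcp_rot: [3.113, 0.416, -0.001]
ft_force: [-0.5, 0.6, 0.0]
opening: 93.1
finger_force: 0.0
guess pix [330 173]
len [-59.20589531  93.33860031] ztop [51.13762094 56.76109432] 4287
mids [ 0.2  0.3  0.9 -0.1 -0.1  0.   0.8 -0.5 -0.2] wid [51.9 52.1 52.5 53.  51.  51.6 53.4 53.7 53.1] circ w,z,r [ 0.3 28.6 27.5]
axis ang -165.6724903030175 belly [519.71313905 109.88739261] base t -59.20589531214842 cap 93.33860030683812 alt by base [517.33395323 109.27972904]
shift tool to belly, z14 [  1.3091513    2.86222806 234.43553631]
tool y ang -74.70126411214197 qpos [-0.88  0.41  0.79  2.04 -0.39  0.84 -1.17]
```

```bash
python3 -m creep '[[1,[0,0.003,0.05],1],[1,[0,0.003,0.1],1],[1,[0,0.003,0.15],1],[1,[0,0.003,0.19],1],[1,[0,0.003,0.22],1],[1,[0,0.003,0.233],1],[1,[0,0.003,0.233],1],[0,[0,0.003,0.233],1],[0,[0,0.003,0.233],1],[0,[0,0.003,0.233],1],[0,[0,0.003,0.233],1],[0,[0,0.003,0.233],1]]' 25
```

```text
time: 3.78
ee_pos: [518.8, 109.6, 15.9]
tcp_rot: [-3.117, -0.387, -0.001]
ft_force: [-1.0, 0.1, 5.2]
opening: 55.6
finger_force: 25.0
```

```bash
python3 -m creep '[[0,[0,0,-0.02],0],[0,[0,0,-0.07],0],[0,[0,0,-0.12],-10],[0,[0,0,-0.17],-20],[0,[0,-0.01,-0.21],-30],[0,[-0.01,-0.04,-0.22],-40],[0,[-0.015,-0.06,-0.22],-50],[0,[-0.02,-0.08,-0.22],-60],[0,[-0.025,-0.1,-0.22],-70],[0,[-0.03,-0.12,-0.22],-80],[0,[-0.035,-0.14,-0.22],-90],[0,[-0.04,-0.16,-0.22],-100]]' 25 && python3 - <<'E'
from h import *
print(monitor.get_state()['qpos'].round(2))
E
```

```text
time: 5.28
ee_pos: [439.9, 254.8, 235.2]
tcp_rot: [-1.7, -2.641, 0.002]
ft_force: [0.5, 0.2, -3.7]
opening: 55.7
finger_force: 25.0
[-0.85  0.33  0.27  2.08 -0.13  0.75 -0.06]
```

```bash
python3 -m creep '[[0,[0.005,0,0],-10],[0,[0.01,0,0],-20],[0,[0.015,0,0],-30],[0,[0.02,0,0],-40],[0,[0.025,0,0],-50],[0,[0.03,0,0],-60],[0,[0.035,0,0],-70],[0,[0.04,0,0],-80],[0,[0.0437,-0.0007,0],-90],[0,[0.0437,-0.0007,0],-90.2],[0,[0.0437,-0.0007,0],-90.2]]'; cat > c.py <<'E'
import sys
from h import *
from scipy.spatial.transform import Rotation as Ro
s=monitor.get_state();R=Ro.from_rotvec(s['tcp_rot']).as_matrix();print(s['ee_pos'],'tool y',np.degrees(np.arctan2(R[1,1],R[0,1])),s['qpos'].round(2))
for n in sys.argv[2:]:
    p,d,m=cap(n);cv2.imwrite(f'pics/{sys.argv[1]}_{n}.png',p);np.savez(f'{sys.argv[1]}_{n}.npz',p=p,d=d,rv=m['rvec'],tv=m['tvec'])
E
python3 c.py r1 wrist scene
```

```text
time: 6.65
ee_pos: [422.3, 293.8, 235.3]
tcp_rot: [0.656, -3.072, 0.001]
ft_force: [-0.5, -0.0, -4.1]
opening: 55.3
finger_force: 25.0
[422.26718847 293.75545436 235.33369995] tool y 114.1055116168255 [-0.62  0.33 -0.13  2.05  0.06  0.76  1.2 ]
```

View pics/r1_wrist.png

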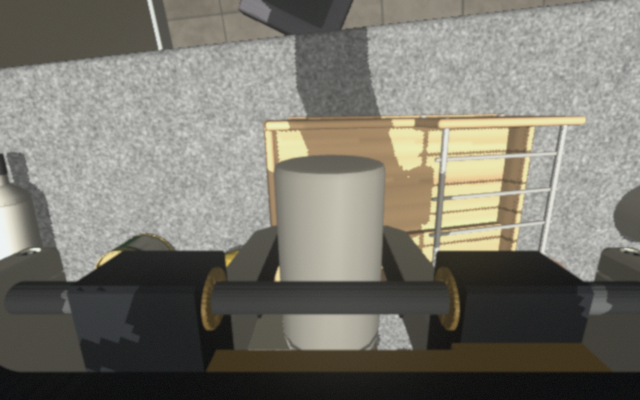

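The wrist view shows the bottle held with its base end at about (330,165). The rack's near (-y) wall runs along row 122, the guard is on the right at cols 440–560, and the lip is at col 268. I'll measure the base and the wall from this view before lowering.

```bash
cat > e.py <<'E'
import sys
from h import *
z=np.load(sys.argv[1]+'_wrist.npz');m=imaging.camera_model('wrist');m['rvec'],m['tvec']=z['rv'],z['tv'];W=world(m,z['d'])
a=np.radians(-65.3);ex=np.array([np.cos(a),np.sin(a)]);ey=np.array([-ex[1],ex[0]]);o=np.array([446.5,306])
X=(W[...,:2]-o)@ex;Y=(W[...,:2]-o)@ey;Z=W[...,2]
Hf=Z-(74+X*np.tan(np.radians(14)))
q=(abs(Hf-46)<8)&(X>-45)&(X<55)&(Y<-70)&(Y>-105);f=np.polyfit(X[q],Y[q],1);print('near wall top Y (exp -87)',f[1],'tilt deg',np.degrees(np.arctan(f[0])),q.sum(),'H',np.median(Hf[q]))
q=(abs(Hf-14)<9)&(abs(Y+40)<30)&(X>30)&(X<90)&(Z<125);print('lip X (exp 62..71)',np.percentile(X[q],[5,50,95]),q.sum())
q=(abs(Hf)<6)&(abs(X)<40)&(Y>-78)&(Y<-40);print('floor resid H',np.median(Hf[q]),q.sum())
q=(Z>195)&(Z<285)&(abs(X)<40)&(Y<-20)&(np.arange(640)[None]>270)&(np.arange(640)[None]<390)&(np.arange(400)[:,None]<270)
P=np.c_[X[q],Y[q],Z[q]];print('bottle base Y (exp -77.5)',np.percentile(P[:,1],[1,5,20]),'top z',np.percentile(P[:,2],[98]))
ks=np.arange(-68,-35,6);print('mid X per Y',[round(float(np.mean(np.percentile(P[abs(P[:,1]-k)<4,0],[2,98]))),1) for k in ks],[round(float(np.ptp(np.percentile(P[abs(P[:,1]-k)<4,0],[2,98]))),1) for k in ks])
E
python3 e.py r1
```

```text
near wall top Y (exp -87) -89.70882080167148 tilt deg 0.1496446800412107 1034 H 45.394784072793136
lip X (exp 62..71) [56.61817053 59.86529792 63.61599419] 448
floor resid H -0.38195396919744695 1608
bottle base Y (exp -77.5) [-76.15548036 -75.94719026 -71.26845355] top z [276.18669597]
mid X per Y [1.5, 1.7, 1.6, 1.7, 1.7, 1.4] [50.0, 49.8, 50.0, 49.7, 49.8, 61.4]
```

```bash
python3 -m creep '[[0,[0.0025,0.001,0.03],-0.4],[0,[0.0025,0.001,0.06],-0.4],[0,[0.0025,0.001,0.09],-0.4],[0,[0.0025,0.001,0.115],-0.4],[0,[0.0025,0.001,0.13],-0.4],[0,[0.0025,0.001,0.139],-0.4],[0,[0.0025,0.001,0.140],-0.4],[0,[0.0025,0.001,0.140],-0.4],[0,[0.0025,0.001,0.140],-0.4]]'; python3 c.py r1low top scene; python3 - <<'E'
from h import *
a=cv2.imread('pics/r1low_scene.png')[120:270,130:350];cv2.imwrite('pics/r1ls.png',cv2.resize(a,None,fx=3,fy=3,interpolation=cv2.INTER_CUBIC))
E
```

```text
time: 7.88
ee_pos: [420.0, 294.4, 96.3]
tcp_rot: [-0.673, 3.068, 0.001]
ft_force: [1.5, 0.3, -4.3]
opening: 55.5
finger_force: 25.0
[419.97780148 294.40307613  96.28246334] tool y 114.7335818806446 [-0.65  0.54 -0.1   2.18  0.12  0.42  1.15]
```

View pics/r1ls.png

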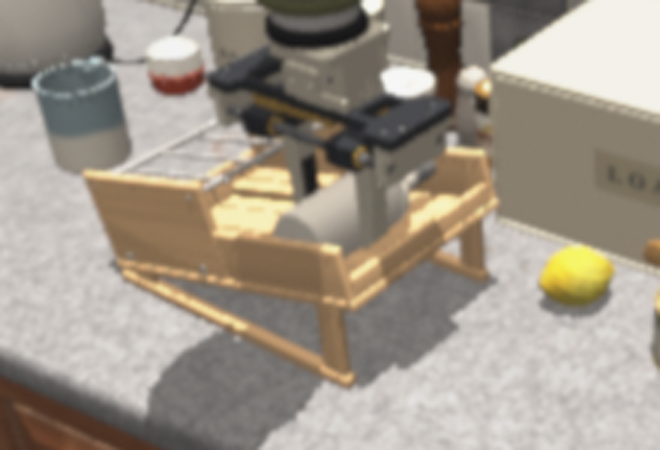

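The bottle is between the side walls at crop (330,215), with its neck towards the far (rail) side, and it is clear of both walls. Lowering a little more, then releasing.

```bash
python3 -m creep '[[0,[0,0,0.003],0],[0,[0,0,0.003],0],[0.74,[0,0,0.003],0],[0.74,[0,0,0.003],0],[0.74,[0,0,0.003],0],[0.74,[0,0,0.003],0],[0.74,[0,0,0],0],[0.74,[0,0,-0.04],0],[0.74,[0,0,-0.1],0],[0.8,[0,0,-0.15],0],[1,[0,0,-0.17],0],[1,[0,0,-0.17],0]]'; python3 c.py r1up top wrist;  python3 - <<'E'
from h import *
a=cv2.imread('pics/r1up_top.png')[195:340,150:320];cv2.imwrite('pics/r1u.png',cv2.resize(a,None,fx=4,fy=4,interpolation=cv2.INTER_CUBIC))
E
```

```text
time: 9.48
ee_pos: [420.2, 294.4, 267.3]
tcp_rot: [-0.672, 3.066, 0.002]
ft_force: [-0.5, 0.2, -0.4]
opening: 89.3
finger_force: 0.0
[420.19027493 294.44821386 267.28758437] tool y 114.72855874752534 [-0.61  0.29 -0.15  2.02  0.06  0.83  1.22]
```

View pics/r1up_wrist.png

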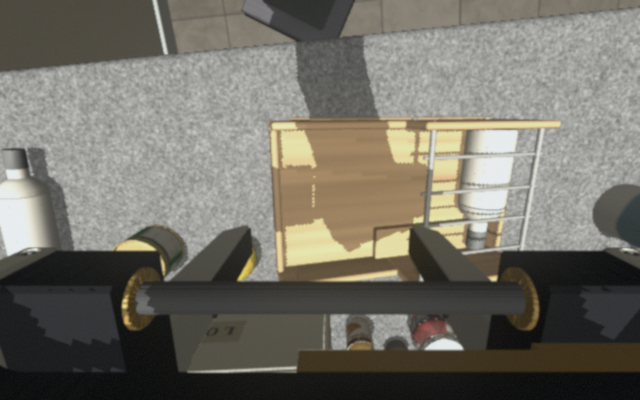

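Bottle 1 has rolled to the foot: it lies straight under the guard at about (487,170), neck at (477,235) on the rail side. Now bottle 2.

```bash
python3 -m creep '[[1,[-0.007,-0.035,0],10],[1,[-0.014,-0.07,0],20],[1,[-0.021,-0.105,0],30],[1,[-0.028,-0.14,0],40],[1,[-0.035,-0.175,0],50],[1,[-0.042,-0.21,0],60],[1,[-0.049,-0.245,0],70],[1,[-0.056,-0.28,0],80],[1,[-0.063,-0.315,0],90],[1,[-0.07,-0.35,0],100],[1,[-0.077,-0.385,0],110],[1,[-0.081,-0.418,0.015],120]]' && python3 -m creep '[[1,[0,0,0],10],[1,[0,0,0],20],[1,[0,0,0],30],[1,[0,0,0],40],[1,[0,0,0],50],[1,[0,0,0],60],[1,[0,0,0],61],[1,[0,0,0],61]]' && python3 b.py w2 668 -52
```

```text
time: 11.08
ee_pos: [668.8, -52.6, 249.4]
tcp_rot: [2.327, 2.111, -0.002]
ft_force: [-0.3, 0.0, -0.5]
opening: 93.0
finger_force: 0.0
time: 12.08
ee_pos: [667.8, -51.4, 249.6]
tcp_rot: [3.073, 0.651, -0.003]
ft_force: [0.6, -0.2, -0.4]
opening: 93.2
finger_force: 0.0
guess pix [329 172]
len [-59.17863604  92.97596335] ztop [51.25834002 56.77698925] 4249
mids [-0.5 -0.4  0.4 -0.7  0.3 -0.1  0.2  0.5  0.1] wid [53.8 52.5 52.  52.1 53.7 53.  51.3 52.1 52.6] circ w,z,r [ 0.2 28.7 27.5]
axis ang -157.16580734025584 belly [670.07522113 -52.93134458] base t -59.17863604306357 cap 92.97596335235288 alt by base [667.45269848 -54.03559366]
shift tool to belly, z14 [  1.61252553   2.17953224 235.97085168]
tool y ang -66.08086199451475 qpos [-0.47  0.6   0.75  1.73 -0.48  1.   -0.69]
```

```bash
python3 -m creep '[[1,[0,0.0022,0.05],1],[1,[0,0.0022,0.1],1],[1,[0,0.0022,0.15],1],[1,[0,0.0022,0.19],1],[1,[0,0.0022,0.22],1],[1,[0,0.0022,0.234],1],[1,[0,0.0022,0.234],1],[0,[0,0.0022,0.234],1],[0,[0,0.0022,0.234],1],[0,[0,0.0022,0.234],1],[0,[0,0.0022,0.234],1],[0,[0,0.0022,0.234],1]]' 25; python3 c.py x
```

```text
time: 13.62
ee_pos: [669.3, -53.5, 17.0]
tcp_rot: [3.08, 0.62, 0.001]
ft_force: [-0.3, 1.7, 3.1]
opening: 55.4
finger_force: 25.0
[669.27648338 -53.46243924  16.95142533] tool y -67.25120317060252 [-0.32  0.85  0.52  1.88 -0.72  0.61 -0.51]
```

```bash
python3 -m creep '[[0,[0,0,-0.02],0],[0,[0,0,-0.07],0],[0,[0,0,-0.12],0],[0,[0,0,-0.17],-10],[0,[-0.01,-0.03,-0.21],-20],[0,[-0.02,-0.07,-0.218],-30],[0,[-0.03,-0.11,-0.218],-40],[0,[-0.04,-0.15,-0.218],-50],[0,[-0.05,-0.19,-0.218],-60],[0,[-0.06,-0.23,-0.218],-70],[0,[-0.07,-0.27,-0.218],-80],[0,[-0.075,-0.31,-0.218],-90]]' 25 && python3 c.py x
```

```text
time: 15.12
ee_pos: [478.8, 203.6, 235.7]
tcp_rot: [1.733, 2.62, 0.0]
ft_force: [1.0, 1.0, -2.4]
opening: 55.4
finger_force: 25.0
[478.84416484 203.5643465  235.65129339] tool y 23.023767518799385 [-0.76  0.34  0.33  2.06 -0.16  0.76  0.07]
```

```bash
python3 -m creep '[[0,[0.012,-0.002,0],-10],[0,[0.024,-0.004,0],-20],[0,[0.036,-0.006,0],-30],[0,[0.048,-0.008,0],-40],[0,[0.06,-0.01,0],-50],[0,[0.072,-0.012,0],-60],[0,[0.084,-0.014,0],-70],[0,[0.096,-0.016,0],-80],[0,[0.1066,-0.0186,0],-90],[0,[0.1066,-0.0186,0],-91.8],[0,[0.1066,-0.0186,0],-91.8],[0,[0.1066,-0.0186,0],-91.8]]' && python3 c.py r2 wrist && python3 e.py r2
```

```text
time: 16.62
ee_pos: [422.0, 293.9, 234.8]
tcp_rot: [-0.663, 3.071, -0.001]
ft_force: [0.3, -0.5, -3.3]
opening: 55.4
finger_force: 25.0
[422.02151524 293.86470426 234.80569187] tool y 114.36785712151135 [-0.64  0.33 -0.1   2.05  0.05  0.76  1.22]
near wall top Y (exp -87) -89.75450084700323 tilt deg 0.27769775542728553 1041 H 45.43588224036806
lip X (exp 62..71) [56.16365434 59.36123705 63.57696874] 516
floor resid H -0.4043612742664209 1605
bottle base Y (exp -77.5) [-76.20807464 -75.93190052 -71.21172768] top z [274.59836856]
mid X per Y [1.1, 1.2, 1.4, 1.2, 1.5, 1.3] [50.0, 49.8, 49.9, 50.0, 50.0, 61.5]
```

```bash
python3 -m creep '[[0,[0.0025,0.001,0.03],-0.4],[0,[0.0025,0.001,0.06],-0.4],[0,[0.0025,0.001,0.09],-0.4],[0,[0.0025,0.001,0.115],-0.4],[0,[0.0025,0.001,0.13],-0.4],[0,[0.0025,0.001,0.139],-0.4],[0,[0.0025,0.001,0.141],-0.4],[0,[0.0025,0.001,0.141],-0.4],[0,[0.0025,0.001,0.141],-0.4]]' && python3 -m creep '[[0,[0,0,0.001],0],[0.74,[0,0,0.001],0],[0.74,[0,0,0.001],0],[0.74,[0,0,0.001],0],[0.74,[0,0,0.001],0],[0.74,[0,0,-0.002],0],[0.74,[0,0,-0.04],0],[0.74,[0,0,-0.1],0],[0.8,[0,0,-0.15],0],[1,[0,0,-0.17],0],[1,[0,0,-0.17],0]]'; python3 c.py r2up wrist top
```

```text
time: 17.8
ee_pos: [419.3, 294.5, 94.3]
tcp_rot: [-0.678, 3.066, 0.001]
ft_force: [0.3, 0.6, -2.7]
opening: 55.4
finger_force: 25.0
time: 19.18
ee_pos: [419.5, 294.6, 265.3]
tcp_rot: [-0.677, 3.065, 0.002]
ft_force: [0.6, 0.4, -0.2]
opening: 89.6
finger_force: 0.0
[419.49937962 294.62704958 265.25540909] tool y 114.93220795877683 [-0.63  0.29 -0.11  2.02  0.04  0.83  1.23]
```

View pics/r2up_wrist.png

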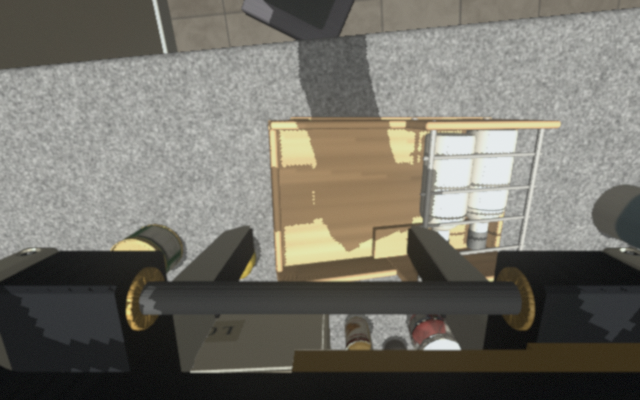

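Both bottles lie under the guard at about (450,175) and (492,170). I'll back off and check that they are still and straight.

```bash
python3 -m creep '[[1,[0,-0.04,-0.03],0],[1,[0,-0.08,-0.05],0],[1,[0,-0.12,-0.05],0],[1,[0,-0.16,-0.05],0],[1,[0,-0.2,-0.05],0],[1,[0,-0.2,-0.05],0],[1,[0,-0.2,-0.05],0],[1,[0,-0.2,-0.05],0]]'; python3 c.py f top; python3 - <<'E'
from h import *
m=imaging.camera_model('top');a=np.radians(-65.3);ex=np.array([np.cos(a),np.sin(a)]);ey=np.array([-ex[1],ex[0]]);o=np.array([446.5,306])
z=np.load('f_top.npz');W=world(m,z['d']);p=z['p'];hsv=cv2.cvtColor(p,cv2.COLOR_BGR2HSV)
X=(W[...,:2]-o)@ex;Y=(W[...,:2]-o)@ey;Hf=W[...,2]-(74+X*.2493)
for s0 in (-137,-191):   # slope 84, 28 -> x
  x0=s0
  q=(abs(X-x0)<28)&(Hf>50)&(Hf<64)&(abs(Y)<80)
  b=q&(Y<10);r=[float(np.mean(X[b&(abs(Y-k)<8)])) for k in (-60,-35,-10)]
  print(x0,q.sum(),'mean X vs Y',np.round(r,1),'Y',np.percentile(Y[b],[1,99]))
print('tin',[W[174,344].round()],'lemon',W[190,300].round())
f=p[195:340,150:320];cv2.imwrite('pics/f.png',cv2.resize(p[140:340,150:450],None,fx=2.6,fy=2.6,interpolation=cv2.INTER_CUBIC))
E
```

```text
time: 20.27
ee_pos: [502.8, 114.1, 313.1]
tcp_rot: [0.681, -3.066, -0.0]
ft_force: [0.6, -0.2, 0.9]
opening: 93.0
finger_force: 0.0
[502.75982479 114.12266475 313.05953129] tool y 115.0490585417247 [-0.31  0.24 -0.02  1.96  0.01  0.95  1.67]
-137 491 mean X vs Y [-145.2 -145.4 -144.7] Y [-74.50437957   9.05112749]
-191 484 mean X vs Y [-197.7 -197.4 -197.9] Y [-78.96445903   9.46704699]
tin [array([643., 111.,  52.])] lemon [602. 227.  50.]
```

View pics/f.png

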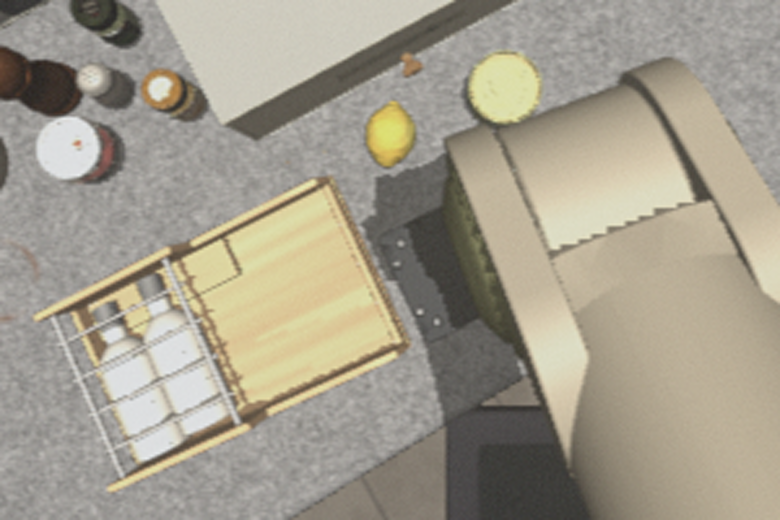

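The final view shows both bottles straight and side by side against the front board at crop (138,390) and (185,360). Their necks are over the rail, and the tin and lemon have not moved.

```bash
python3 -c "
from bench import arm
print(arm.hand_in())"
```

```text
the job is handed in; nothing more can be done
None
```

Both bottles are loaded, lying straight one behind the other against the front board with their necks over the rail; the tin and lemon are where they were, and I handed the job in after about 20 s of robot time.

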